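# Load the hand chopper and hold its drive collar on the spindle flat

## Task

Load the hand chopper for a fruit chutney: first put the lemon and the nectarine into its steel bowl and let go of them, then turn the drive spindle until its flat faces the yellow index mark on the housing. Then slip the collar down over the spindle with its red set screw on the side of the flat, press it well down against the spring ring, and finish still holding it there in the fingers, flat and screw still at the mark, so that the screw could be tightened. Leave the garlic, mug, tin, spice jar and teaspoon where they stand.

Things in the scene. Friction and masses are not known exactly. Their poses are not given: they have to be found in the camera images.
- chopper: Fixed hand food chopper, new place and yaw each time. Origin: underside, on the axis of its round steel bowl (rim: outer radius 106, height 85 mm; inner radius 93 mm near the floor, 102 at the rim; low hub in the middle, 14 mm radius). Blue drive housing 84 x 90 x 50 mm, centred 155 mm to -y (own frame). Yellow index mark on the housing, to -x of the spindle.
- bowl_mid (a point): Centre of the bowl's inner floor, 8 mm above the worktop. (A wall cabinet hangs about 0.5 m over the back of the worktop, from about x = 0.6 on: tall wrists keep to the front half.)
- drive (a point): Point on the spindle axis at the housing's top, 50 mm above the worktop; axes as the chopper's.
- spindle_top (a point): Upper end of the spindle's D section, on its axis, 105 mm above the worktop; an 11 mm thick pilot pin stands 7 mm above it. Turns with the spindle; its -x axis points out of the flat.
- spindle (a joint): Angle (rad) of the upright 24 mm steel spindle: 0 = flat faces the mark (chopper's -x), positive = counter-clockwise from above; starts at 0.5 to 1.35. Slight friction; stays where left. One flat along all its length, 7 mm from the axis, red stripe on it: fingers across the flat close to 19 mm, elsewhere to up to 24 mm; a firm grip draws the flat square to the pad.
- spring_ring (a joint): Brass ring, 40 mm diameter, round the spindle's foot; its upper face is 68 mm above the worktop. Value in m: 0 = up, 0.008 = pressed fully down. Spring: 2.5 N at first, 6.5 N fully down; the collar's own weight does not press it.
- collar: Loose aluminium ring, 48 mm diameter, 30 mm tall, about 0.13 kg, upright on the worktop. Origin: centre of underside. Through bore shaped as a D, 1.5 mm larger all round than the spindle (27 mm, flat 8.5 mm from axis). Bore flat, red set screw (1 mm proud, 15 mm up) and a red line on top are at its -x side. Goes down the spindle only flat on flat (within 0.15 rad).
- lemon: Yellow lemon, 71 x 53 x 51 mm, long along its x axis. Origin: centre of its underside as it starts.
- lemon_mid (a point): Middle of the lemon.
- nectarine: Red-orange nectarine, a ball about 66 mm wide and 62 mm tall. Origin: centre of its underside as it starts.
- nectarine_mid (a point): Middle of the nectarine.
- garlic: Pale garlic head, 60 x 57 x 58 mm, a bystander. Origin: centre of its underside.
- mug: White mug, 84 x 115 x 89 mm, a bystander. Origin under its middle.
- tin: Flat round food tin, 86 mm diameter, 40 mm tall, a bystander. Origin under its middle.
- spice_jar: Spice jar with red cap, 45 mm diameter, 106 mm tall, a bystander. Origin under its middle.
- teaspoon: Steel teaspoon, 130 x 27 x 11 mm, lying near the front edge, a bystander. Origin under its middle.
Things that resemble listed ones, but are neither listed nor needed, are in the scene too. What is meant by the nectarine is not purple or turquoise, and is the larger of those in its own colour.

How it is judged (in metres and radians):
On the way, in this order (a step that is already met when the one before it is completed fails the run):
1. the lemon and the nectarine lie in the bowl, let go (horizontal distance between each of lemon_mid, nectarine_mid and bowl_mid below 0.1 m and height (world z) of each of lemon_mid, nectarine_mid below 0.095 m and contact force between the fingers and lemon below 0.05 N and contact force between the fingers and nectarine below 0.05 N), for 0.2 s.
2. the spindle is turned so that its flat faces the index mark (value of joint spindle between -0.17 and 0.17 rad), for 0.2 s.
At the end, for the whole second after the job is handed in: Lemon and nectarine in the bowl (middle within 100 mm of its axis, below 95 mm), let go; spindle flat within 0.21 rad of the mark; collar upright on the spindle (6 mm, 0.12 rad), pressing the spring ring down over 4 mm, held in the fingers (over 1 N) (all of step 1 and value of joint spindle between -0.21 and 0.21 rad and value of joint spring_ring above 0.004 m and horizontal distance between collar and drive below 0.006 m and height (world z) of collar below 0.0655 m and angle between collar's own z axis and vertical below 0.12 rad and contact force between the fingers and collar above 1 N and contact force between collar and spring_ring above 1 N); the arm keeps its last pose, push and grip.
It fails at once if the garlic is pushed more than 40 mm away (distance of garlic from where it was at the start of the episode above 0.04 m).
It fails at once if the mug is pushed more than 40 mm away or tipped over (distance of mug from where it was at the start of the episode above 0.04 m or angle between mug's own z axis and vertical above 0.6 rad).
It fails at once if the tin is pushed more than 40 mm away or tipped over (distance of tin from where it was at the start of the episode above 0.04 m or angle between tin's own z axis and vertical above 0.6 rad).
It fails at once if the spice jar is pushed more than 40 mm away or tipped over (distance of spice_jar from where it was at the start of the episode above 0.04 m or angle between spice_jar's own z axis and vertical above 0.6 rad).
It fails at once if the teaspoon is pushed more than 40 mm away (distance of teaspoon from where it was at the start of the episode above 0.04 m).
It also fails if it takes over 72 s, if anything falls off the work surface, if the arm or the gripper's body presses on something with over 40 N, if the wrist force passes 120 N, or if a joint passes its speed limit or range.

## Robot

A 6-joint arm with a two-finger parallel gripper is mounted at the origin on a cart in front of the work surface, level with it; the furniture and walls round the work are solid. World frame = base frame: x ahead of the robot, y to its left, z up, the work surface at z = 0. Lengths are in mm, angles in rad, forces in N, time in s.
With the tool pointing down it reaches from about 275 to 750 mm from the base axis. Payload 10.2 kg.
Tool frame: the origin (TCP) lies between the finger pads; the fingertips stand 8 mm ahead of it and the grasp point (between the pads) lies 11 mm behind it; z points along the fingers, x is the direction in which the jaws open and shut, and the axes are right-handed (so a half turn about z gives the same grasp; the last joint's range is limited). The gripper opens to 85 mm and grips with 20 to 120 N. Pads are 22 mm wide; open, the fingers measure 114 mm over their backs; the gripper's body (76 mm by 85 mm) begins 54 mm behind the grasp point. The pads swing forward as they close: fully open they stand 13 mm farther back than shut.
Start: joints at [1.099, 0.313, 1.498, -0, 1.331, -0.223], TCP at [129.289, 508.837, 239.294] pointing down, gripper open.
Joint ranges: [-2.94, 2.94], [-0.97, 2.17], [0.19, 2.56], [-1.23, 4.37], [0.02, 3.11], [-2.88, 2.88]. Speed limits (rad/s): [2.39, 2.39, 3.01, 3.14, 3.14, 3.14].

## Interface

Orientations are given as a unit quaternion [w, x, y, z].
In Python, from rig import sense, eyes, ctrl gives the robot as it stands.
- The arm moves only by the tool move_arm, never from a script. Its argument "rows" is a list that holds one entry, the list of rows, each a list of 5 numbers: the shift along the tool's x, y, z in mm, then the turn about the tool's z in units of 6 degrees (1.0 is 6 degrees), then the gripper command: -1 is shut, 1 is fully open, values between are in proportion. In form: [[[dx, dy, dz, roll, jaw], ...]]. A call has 1 to 12 rows; each row is the pose to reach, as a shift and turn from the pose measured when the call began, along the tool's axes at that moment; what a row does not reach only later rows make up. A row lasts 1/8 s, in which the tool goes at most 62.5 mm and 10.7 degrees, less where a joint would pass 70% of its speed; a pose out of reach is approached as far as the arm can. A call with a gripper value outside its range is refused whole. The fingers move at their own pace and stop on an object; "squeeze" is the grip in N (left out, the last holds). Time passes only in rows, so rows that repeat a pose let the fingers close. It gives the time, the measured TCP pose, the force and the opening at its end, in the units of the state.
- sense(): the state, without advancing time (a new reading comes with each control period).
- eyes.capture(name): name is "side" or "top"; returns a dict with "color" (400x640x3 uint8, blue, green, red), "vertical_fov" (degrees; the focal length in pixels is half the picture's height over the tangent of half this angle, whatever the lens; pixels are square), "cx", "cy" (the principal point, pixels), "xyz" and "attitude" of the camera in the world. Camera axes: x right, y down, z forward; pixel columns grow to the right and rows downward; lengths in mm; the calibration is good to about 2 mm. A picture is of the moment at which its call begins. There is no depth.
- ctrl.finish_job(): hands the job in, once; it reports no verdict.
The state is a dict: "time_s": time; "joints": joint angles; "dq": joint speeds; "tau": joint torques, N m; "eef_pos": TCP position; "ee_rot": TCP orientation; "force": force on the tool from outside, world axes, zero at the start; "wrist_torque": the same for the moment, N m; "grip_width": opening from 0.0 (shut) to 1.0 (fully open).
Only numpy, scipy, OpenCV 4.12 (cv2) and the standard library are available. Lean on these libraries where they do the work, as an engineer would, in place of code of your own. Each camera call takes 0.05 s, during which the arm holds its last target. There are 200 camera calls.

## Working session

There is one attempt and no reset: what is moved stays moved. The work goes in short steps, Python scripts to look and compute and a tool call to move; the robot and the scene stay as the last step left them, time stands still between calls to the robot, and variables do not carry over. Pictures are saved under pics/ and viewed, about 8 in all and at most 12, crops included, and the job is handed in when it is done.

Besides the shell and the picture viewer there is one more tool, called after "Request:" by a JSON object that holds its "method" and its "body", one argument or row to a line. move_arm: Moves the arm, as the interface text tells. Its arguments: {"type":"object","properties":{"rows":{"type":"array","items":{"type":"array","items":{"type":"array","items":{"type":"number"}}}},"squeeze":{"type":"number"}},"required":["rows"]}

```bash
mkdir -p pics; ls; cat > h.py <<'E'
import numpy as np, cv2
from scipy.spatial.transform import Rotation as R
from rig import sense, eyes, ctrl
def rot(q): return R.from_quat([q[1],q[2],q[3],q[0]]).as_matrix()
def cap(n):
    d=eyes.capture(n); d['f']=200/np.tan(np.radians(d['vertical_fov'])/2)
    a=np.array(d['attitude'],float); d['R']=a if a.shape==(3,3) else rot(a); d['xyz']=np.array(d['xyz'],float); return d
def ray(d,u,v):
    return d['R']@np.array([(u-d['cx'])/d['f'],(v-d['cy'])/d['f'],1.])
def onz(d,u,v,z):
    r=ray(d,u,v); return d['xyz']+r*(z-d['xyz'][2])/r[2]
def proj(d,p):
    c=d['R'].T@(np.array(p,float)-d['xyz']); return d['cx']+d['f']*c[0]/c[2], d['cy']+d['f']*c[1]/c[2]
def tri(d1,p1,d2,p2):
    a,b=ray(d1,*p1),ray(d2,*p2); a/=np.linalg.norm(a); b/=np.linalg.norm(b)
    s=np.linalg.lstsq(np.c_[a,-b],d2['xyz']-d1['xyz'],rcond=None)[0]
    x,y=d1['xyz']+a*s[0],d2['xyz']+b*s[1]; return (x+y)/2,np.linalg.norm(x-y)
def totool(p):  # world point -> tool shift
    s=sense(); return rot(s['ee_rot']).T@(np.array(p)-np.array(s['eef_pos']))
E
python3 - <<'E'
from h import *
import pickle
for n in ('side','top'):
    d=cap(n); print(n,{k:v for k,v in d.items() if k!='color'}); cv2.imwrite(f'pics/{n}0.png',d['color']); pickle.dump(d,open(f'{n}0.pkl','wb'))
print(sense())
E
```

```text
pics
side {'vertical_fov': 52.21068301333538, 'cx': 319.7796768565809, 'cy': 206.7821431038394, 'xyz': array([ 128.18208143, -951.57783631,  675.28919767]), 'attitude': array([-0.4832313 ,  0.85071076, -0.18243628,  0.09744596]), 'f': np.float64(408.15447635957037), 'R': array([[ 0.91444258, -0.21622315,  0.34211449],
       [-0.40457889, -0.46640902,  0.78662478],
       [-0.0105212 , -0.8577355 , -0.51398358]])}
top {'vertical_fov': 45.60377412106487, 'cx': 320.4891915073721, 'cy': 197.25562771446062, 'xyz': array([ 377.44005464,  -58.29797345, 1304.74097704]), 'attitude': array([-0.04326347,  0.7074838 , -0.70416967,  0.04171356]), 'f': np.float64(475.7373376766976), 'R': array([[ 0.0048101 , -0.99276792,  0.11995298],
       [-0.99998661, -0.00454669,  0.00246955],
       [-0.0019063 , -0.11996326, -0.9927765 ]])}
{'time_s': 0.1, 'joints': array([ 1.09862893e+00,  3.13380148e-01,  1.49834425e+00, -1.96585212e-05,
        1.33095846e+00, -2.23413625e-01]), 'dq': array([-0.00020253, -0.00181495, -0.00320168, -0.00066098,  0.00319255,
        0.00091149]), 'tau': array([ 2.28457568e-03, -4.12895679e+01, -2.60143536e+01, -1.97989802e-04,
        3.11843425e-03,  4.15808904e-05]), 'eef_pos': array([129.18036262, 508.64636256, 238.8057471 ]), 'ee_rot': array([ 2.39646906e-04,  7.89364104e-01,  6.13925088e-01, -4.89690238e-04]), 'force': array([-0.52710848,  0.42422698, -0.54283664]), 'wrist_torque': array([-0.02827017, -0.01110047, -0.02166437]), 'grip_width': 0.999247128528652}
```

View pics/side0.png

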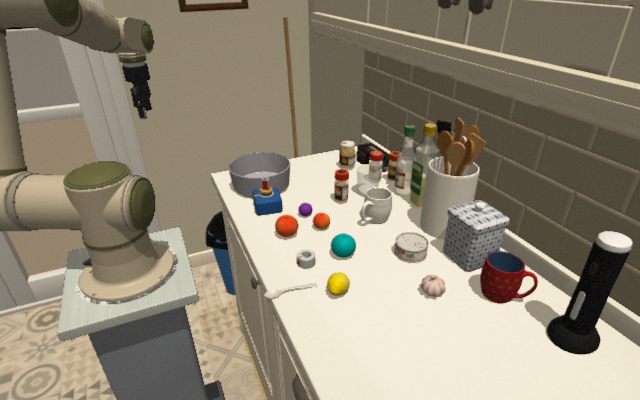

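View pics/top0.png

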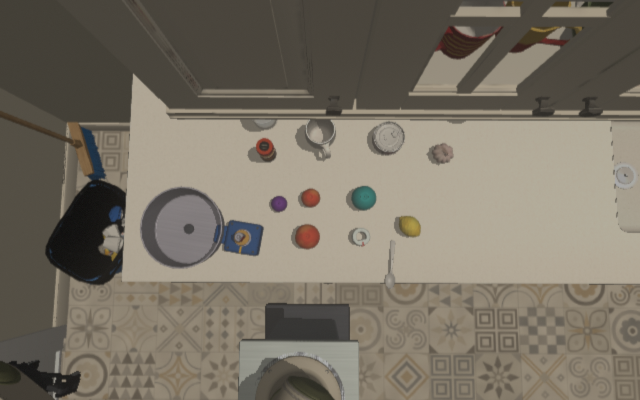

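Side view: lemon (338,284), nectarine (287,226), collar (306,258), housing with spindle (267,197), bowl (260,175). Top view: lemon (410,227), nectarine (308,237), collar (361,236), housing (243,238), bowl (185,228).

```bash
cat > m.py <<'E'
from h import *
import pickle
S=pickle.load(open('side0.pkl','rb'));T=pickle.load(open('top0.pkl','rb'))
def blobs(d,lo,hi,box):
    hsv=cv2.cvtColor(d['color'],cv2.COLOR_BGR2HSV); m=cv2.inRange(hsv,np.array(lo),np.array(hi))
    mm=np.zeros_like(m); x0,y0,x1,y1=box; mm[y0:y1,x0:x1]=m[y0:y1,x0:x1]
    mm=cv2.morphologyEx(mm,cv2.MORPH_CLOSE,np.ones((5,5)))
    c=max(cv2.findContours(mm,cv2.RETR_EXTERNAL,cv2.CHAIN_APPROX_NONE)[0],key=cv2.contourArea)
    M=cv2.moments(c); return (M['m10']/M['m00'],M['m01']/M['m00']),cv2.contourArea(c),(cv2.fitEllipse(c) if len(c)>5 else None),c
for n,lo,hi,bs,bt in [('lemon',(20,110,60),(35,255,255),(315,260,360,305),(390,205,430,245)),
    ('nect',(0,150,60),(16,255,255),(270,205,302,245),(290,215,325,255)),
    ('housing',(100,110,30),(125,255,255),(245,180,295,220),(215,210,275,260))]:
    a=blobs(S,lo,hi,bs);b=blobs(T,lo,hi,bt); p,e=tri(S,a[0],T,b[0])
    print(n,np.round(p,1),'miss',round(e,1),a[0],a[1],b[0],b[1],b[2])
    if n=='housing':
        r=cv2.minAreaRect(b[3]); print([np.round(onz(T,*q,50)[:2],1) for q in cv2.boxPoints(r)])
    if n=='lemon':
        c,ax,ang=b[2]; v=np.array([np.cos(np.radians(ang+90)),np.sin(np.radians(ang+90))])
        q=onz(T,c[0]+15*v[0],c[1]+15*v[1],25)-onz(T,c[0]-15*v[0],c[1]-15*v[1],25); print('lemon axis deg',np.degrees(np.arctan2(q[1],q[0])))
print('collar',tri(S,(306,250),T,(361,236)), 'collar top@30',onz(T,361,236,30),onz(S,306,252,30))
print('bowl@85',onz(T,185,228,85),'hub@12',onz(T,189,229,12),'reach')
def up(d,box,k=8):
    x0,y0,x1,y1=box; return cv2.resize(d['color'][y0:y1,x0:x1],None,fx=k,fy=k,interpolation=cv2.INTER_CUBIC)
a=[up(T,(218,212,268,262)),up(S,(245,172,295,222)),up(T,(345,216,395,266),6),up(S,(290,235,340,285),6)]
cv2.imwrite('pics/crop0.png',np.vstack([np.hstack(a[:2])[:, :800],np.pad(np.hstack(a[2:])[:200],((0,0),(0,200),(0,0)))]))
E
python3 m.py
```

```text
lemon [ 456.5 -295.5   23.9] miss 1.5 (337.74609549308343, 283.7300312360553) 373.5 (409.57612456747404, 225.82295271049594) 289.0 ((409.5654296875, 225.80262756347656), (16.563209533691406, 22.446992874145508), 131.29324340820312)
lemon axis deg 48.40116738903437
nect [426.8 -23.5  33.3] miss 1.3 (286.4031791907515, 225.45375722543352) 346.0 (308.35486111111106, 236.25208333333333) 240.0 ((308.33587646484375, 236.26141357421875), (16.656463623046875, 18.63018226623535), 59.591312408447266)
housing [426.2 161.9   9.7] miss 3.7 (267.49013389711064, 202.76356589147284) 473.0 (240.21908602150538, 236.91801075268816) 372.0 ((241.06512451171875, 237.33709716796875), (26.30438804626465, 34.141845703125), 99.23143768310547)
[array([394.2, 205.8]), array([463.7, 197.1]), array([450.5, 107.7]), array([381.1, 116.9])]
collar (array([ 428.90949187, -163.51476809,   41.25562191]), np.float64(3.542337087099871)) collar top@30 [ 427.67014348 -163.88344685   30.        ] [ 432.76180843 -157.90584709   30.        ]
bowl@85 [443.82631182 291.73620703  85.        ] hub@12 [445.13584854 301.70704432  12.        ] reach
```

View pics/crop0.png

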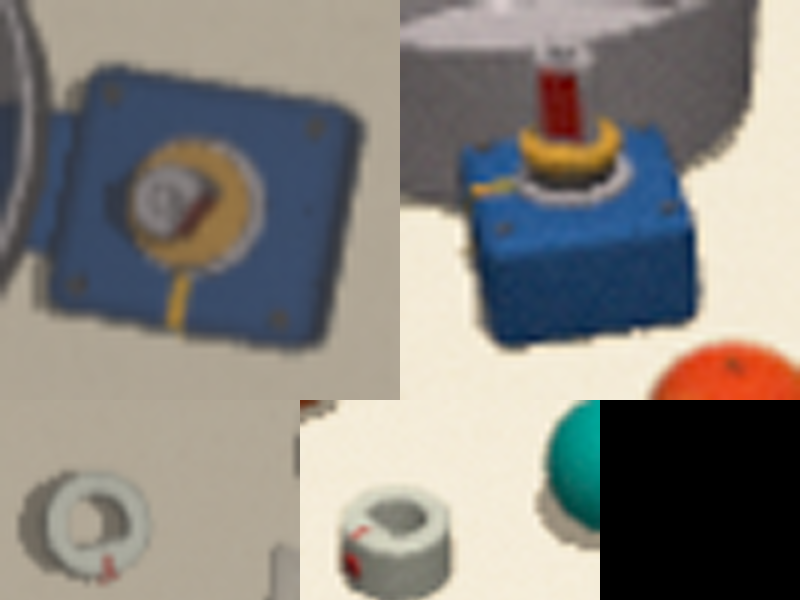

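Crop: spindle top at about (238.6,236.8) in the top view with red flat facing lower right; the mark is below the ring, rotated about 10° clockwise; collar line points down and slightly right.

```bash
cat >> h.py <<'E'
def phi(): x=rot(sense()['ee_rot'])[:,0]; return np.degrees(np.arctan2(x[1],x[0]))
def go(p,a=None):
    s=sense(); print('pos',np.round(s['eef_pos'],1),'phi',round(phi(),1),'t',round(s['time_s'],2),'shift',np.round(totool(p),1), 'roll units',None if a is None else round(-((a-phi()+180)%360-180)/6,2))
E
python3 - <<'E'
from h import *
import pickle
S=pickle.load(open('side0.pkl','rb'));T=pickle.load(open('top0.pkl','rb'))
c=lambda u,v,k,o:(o[0]+u/k-.5+.5/k,o[1]+v/k-.5+.5/k)
o=(218,212)
print('spindle top@105',onz(T,*c(165,198,8,o),108),'ring@68',onz(T,*c(192,203,8,o),68),'housing@50',onz(T,*c(195,207,8,o),50))
print('spindle tri',tri(S,c(565-400,50,8,(245,172)),T,c(165,198,8,o)))
q=[onz(T,*c(*w,8,o),50)[:2] for w in [(112,95),(315,127),(278,320),(75,287)]]; print(np.round(q,1))
for a,b in((0,3),(1,2)): v=q[b]-q[a];print('-x dir deg',np.degrees(np.arctan2(v[1],v[0])))
for a,b in((1,0),(2,3)): v=q[b]-q[a];print('+y dir deg',np.degrees(np.arctan2(v[1],v[0])))
f=onz(T,*c(215,190,8,o),103)-onz(T,*c(178,238,8,o),103); print('flat edge dir',np.degrees(np.arctan2(f[1],f[0])))
p=onz(T,*c(98,125,6,(345,216)),30); print('collar',p, onz(S,*c(98,113,6,(290,235)),30))
r=onz(T,*c(108,170,6,(345,216)),30)-p; print('screw dir',np.degrees(np.arctan2(r[1],r[0])))
print('spoon tip',onz(T,392,241,4),onz(S,316,286,4))
go((456,-295,200),-41.6)
E
```

```text
spindle top@105 [422.35479406 150.76208679 108.        ] ring@68 [422.28115514 148.95343737  68.        ] housing@50 [421.62693717 150.95063829  50.        ]
spindle tri (array([423.60339101, 150.85989396, 105.60658861]), np.float64(2.404321231941801))
[[458.3 179.3]
 [448.1 112. ]
 [384.8 122.8]
 [395.3 189.7]]
-x dir deg 170.61477502241746
-x dir deg 170.30447159725634
+y dir deg 81.33926858014934
+y dir deg 81.12737358501354
flat edge dir -36.73195565495783
collar [ 426.55854961 -163.65481874   30.        ] [ 430.29155553 -163.3870895    30.        ]
screw dir -167.72310015392145
spoon tip [ 415.51340091 -250.36248586    4.        ] [ 415.97242432 -261.0637504     4.        ]
pos [129.2 508.6 238.8] phi 75.7 t 0.1 shift [-698.4  514.6   39.4] roll units 19.56
```

Request:
{"method": "move_arm", "body": {
  "rows": [
    [[-698,515,40,19.6,0.7],[-698,515,40,19.6,0.7],[-698,515,40,19.6,0.7],[-698,515,40,19.6,0.7],[-698,515,40,19.6,0.7],[-698,515,40,19.6,0.7],[-698,515,40,19.6,0.7],[-698,515,40,19.6,0.7],[-698,515,40,19.6,0.7],[-698,515,40,19.6,0.7],[-698,515,40,19.6,0.7],[-698,515,40,19.6,0.7]]
  ],
  "squeeze": 30
}}

```text
time_s: 1.6
eef_pos: [412.1, -187.2, 204.6]
ee_rot: [0.0, 0.934, -0.358, -0.0]
force: [1.1, 1.8, 0.2]
grip_width: 0.846
```

```bash
python3 -c "
from h import *
go((456.5,-295.5,90),-41.6)"
```

```text
pos [ 412.1 -187.2  204.6] phi -42.0 t 1.6 shift [105.5  50.6 114.6] roll units -0.07
```

Request:
{"method": "move_arm", "body": {
  "rows": [
    [[52,25,20,0,0.7],[105.5,50.5,60,0,0.7],[105.5,50.5,120,0,0.7],[105.5,50.5,160,0,0.7],[105.5,50.5,190,0,0.7],[105.5,50.5,190.5,0,0.7],[105.5,50.5,190.5,0,-1],[105.5,50.5,190.5,0,-1],[105.5,50.5,190.5,0,-1],[105.5,50.5,190.5,0,-1],[105.5,50.5,150,0,-1],[105.5,50.5,90,0,-1]]
  ],
  "squeeze": 30
}}

```text
time_s: 3.1
eef_pos: [456.1, -294.9, 115.6]
ee_rot: [0.0, 0.934, -0.358, -0.001]
force: [0.1, -0.0, -1.1]
grip_width: 0.584
```

```bash
python3 - <<'E'
from h import *
s=sense(); print(s['force'],s['grip_width']*85)
d=cap('side'); T=cap('top')
a=d['color'][210:330,270:430]; b=T['color'][170:290,350:510]
cv2.imwrite('pics/c1.png',cv2.resize(np.hstack([a,b]),None,fx=2.5,fy=2.5))
go((447,304,200),81)
E
```

```text
[ 0.07610639 -0.00999749 -1.13508222] 49.640848544268096
pos [ 458.9 -297.5  121.4] phi -42.0 t 3.2 shift [-410.2 -438.9  -84.4] roll units -20.5
```

View pics/c1.png

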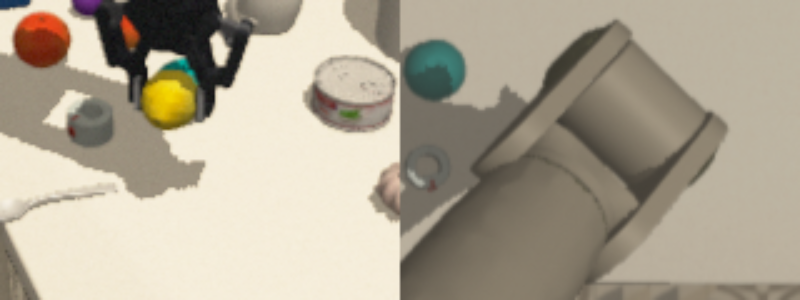

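Lemon is held between the pads (crop (168,98)); spoon undisturbed.

```bash
python3 -c "
from h import *
go((453,341,190),-9)"
```

```text
pos [ 458.9 -297.5  121.4] phi -42.0 t 3.2 shift [-430.7 -470.4  -74.7] roll units -5.5
```

Request:
{"method": "move_arm", "body": {
  "rows": [
    [[-20,-20,-50,0,-1],[-430,-470,-75,-5.5,-1],[-430,-470,-75,-5.5,-1],[-430,-470,-75,-5.5,-1],[-430,-470,-75,-5.5,-1],[-430,-470,-75,-5.5,-1],[-430,-470,-75,-5.5,-1],[-430,-470,-75,-5.5,-1],[-430,-470,-75,-5.5,-1],[-430,-470,-75,-5.5,-1],[-430,-470,-75,-5.5,-1],[-430,-470,-75,-5.5,-1]]
  ]
}}

```text
time_s: 4.7
eef_pos: [452.4, 342.7, 190.1]
ee_rot: [0.004, 0.997, -0.076, 0.005]
force: [0.7, -0.5, -0.2]
grip_width: 0.586
```

```bash
python3 -c "
from h import *
go((453,341,45),-9)"
```

```text
pos [452.4 342.7 190.1] phi -8.8 t 4.7 shift [ -0.5   0.5 145.1] roll units 0.04
```

Request:
{"method": "move_arm", "body": {
  "rows": [
    [[0,0,60,0,-1],[0,0,115,0,-1],[0,0,150,0,-1],[0,0,158,0,-1],[0,0,158,0,-1],[0,0,158,0,0.9],[0,0,158,0,0.9],[0,0,158,0,0.9],[0,0,110,0,0.9],[0,0,50,0,0.9],[0,0,0,0,0.9],[0,0,0,0,0.9]]
  ]
}}

```text
time_s: 6.2
eef_pos: [453.7, 343.5, 194.3]
ee_rot: [0.002, 0.997, -0.076, 0.008]
force: [0.6, 0.4, -0.4]
grip_width: 0.949
```

```bash
python3 -c "
from h import *
go((427,-23.5,190),-9);go((427,-23.5,190),80)"
```

```text
pos [453.7 343.5 194.3] phi -8.8 t 6.2 shift [ 29.5 366.8   5.9] roll units 0.04
pos [453.7 343.5 194.3] phi -8.8 t 6.2 shift [ 29.5 366.8   5.9] roll units -14.79
```

Request:
{"method": "move_arm", "body": {
  "rows": [
    [[29.5,367,40,0,1],[29.5,367,40,0,1],[29.5,367,40,0,1],[29.5,367,40,0,1],[29.5,367,40,0,1],[29.5,367,40,0,1],[29.5,367,60,0,1],[29.5,367,110,0,1],[29.5,367,150,0,1],[29.5,367,174,0,1],[29.5,367,174,0,1],[29.5,367,174,0,-1]]
  ]
}}

```text
time_s: 7.7
eef_pos: [429.8, -24.7, 22.5]
ee_rot: [0.002, 0.997, -0.076, 0.008]
force: [-1.1, 1.3, 0.8]
grip_width: 0.82
```

```bash
python3 - <<'E'
from h import *
go((427,-23.5,20),-9);print(sense()['force'])
T=cap('top'); cv2.imwrite('pics/t2.png',T['color'][130:330,100:420])
hsv=cv2.cvtColor(T['color'],cv2.COLOR_BGR2HSV); m=cv2.inRange(hsv,np.array((20,110,60)),np.array((35,255,255)))[180:280,140:226]
M=cv2.moments(m,True); print(M['m00'], M['m00'] and onz(T,140+M['m10']/M['m00'],180+M['m01']/M['m00'],34))
E
```

```text
pos [429.8 -24.7  22.5] phi -8.8 t 7.7 shift [-3.  -0.7  2.5] roll units 0.04
[-1.06226024  1.26307323  0.81769076]
339.0 [453.89816504 341.98481272  34.        ]
```

Request:
{"method": "move_arm", "body": {
  "rows": [
    [[0,0,0,0,-1],[0,0,0,0,-1],[0,0,0,0,-1],[0,0,-60,0,-1],[0,0,-120,0,-1],[0,0,-175,0,-1],[0,0,-175,0,-1],[0,0,-175,0,-1]]
  ],
  "squeeze": 30
}}

```text
time_s: 8.75
eef_pos: [426.6, -23.6, 196.9]
ee_rot: [0.002, 0.997, -0.076, 0.008]
force: [-0.2, -0.2, -1.7]
grip_width: 0.743
```

```bash
python3 - <<'E'
from h import *
go((440.5,264,190),-9);s=sense();print(s['force'],s['grip_width']*85)
E
```

```text
pos [426.6 -23.6 196.9] phi -8.8 t 8.75 shift [ -30.1 -286.3    5.6] roll units 0.04
[-0.20458347 -0.19576516 -1.70418649] 63.17661593229189
```

Request:
{"method": "move_arm", "body": {
  "rows": [
    [[-30,-286,5,0,-1],[-30,-286,5,0,-1],[-30,-286,5,0,-1],[-30,-286,5,0,-1],[-30,-286,5,0,-1],[-30,-286,5,0,-1],[-30,-286,60,0,-1],[-30,-286,110,0,-1],[-30,-286,145,0,-1],[-30,-286,157,0,-1],[-30,-286,157,0,-1],[-30,-286,157,0,0.95]]
  ]
}}

```text
time_s: 10.25
eef_pos: [443.8, 262.9, 40.0]
ee_rot: [0.002, 0.997, -0.076, 0.009]
force: [0.2, -0.5, 0.5]
grip_width: 0.932
```

Request:
{"method": "move_arm", "body": {
  "rows": [
    [[0,0,0,0,0.95],[0,0,0,0,0.95],[0,0,-50,0,0.95],[0,0,-110,0,0.95],[0,0,-155,0,0.95],[0,0,-155,0,0.1],[0,0,-155,0,0.1]]
  ]
}}

```text
time_s: 11.12
eef_pos: [440.6, 263.5, 194.3]
ee_rot: [0.002, 0.997, -0.076, 0.009]
force: [-0.2, 0.1, 0.3]
grip_width: 0.577
```

```bash
python3 - <<'E'
from h import *
go((422.5,150.9,170),-127);go((422.5,150.9,170),53)
S=cap('side');T=cap('top')
k=cv2.resize(T['color'][170:290,130:290],None,fx=2.5,fy=2.5,interpolation=cv2.INTER_CUBIC)
l=cv2.resize(S['color'][120:240,210:370],None,fx=2.5,fy=2.5,interpolation=cv2.INTER_CUBIC)
cv2.imwrite('pics/c3.png',np.hstack([k,l]))
print(np.degrees(sense()['joints']))
E
```

```text
pos [440.6 263.5 194.3] phi -8.8 t 11.12 shift [ -1.1 114.   24.5] roll units 19.71
pos [440.6 263.5 194.3] phi -8.8 t 11.12 shift [ -1.1 114.   24.5] roll units -10.29
[18.07093086 18.45834164 92.19264907 -0.62080151 68.5919047  27.06146169]
```

View pics/c3.png

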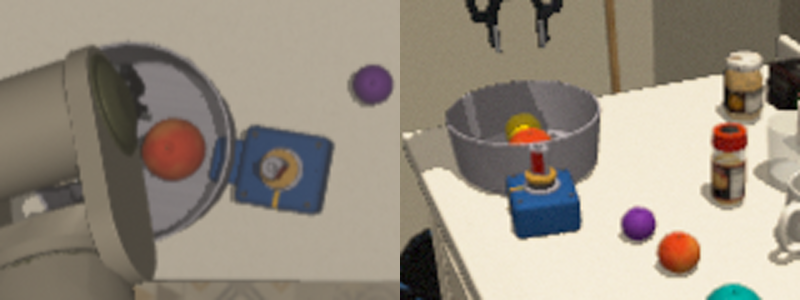

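Both fruits lie in the bowl (top crop (173,150) nectarine, lemon beside it in the side crop (520,128)). Now the spindle.

Request:
{"method": "move_arm", "body": {
  "rows": [
    [[-1,114,20,-10.3,0.1],[-1,114,20,-10.3,0.1],[-1,114,20,-10.3,0.1],[-1,114,20,-10.3,0.1],[-1,114,20,-10.3,0.1],[-1,114,20,-10.3,0.1],[-1,114,20,-10.3,0.1],[-1,114,20,-10.3,0.1]]
  ]
}}

```text
time_s: 12.22
eef_pos: [422.2, 150.8, 173.6]
ee_rot: [0.006, 0.896, 0.445, 0.005]
force: [-0.3, -0.9, 0.2]
grip_width: 0.553
```

```bash
python3 - <<'E'
from h import *
go((422.5,150.9,83),53)
E
```

```text
pos [422.2 150.8 173.6] phi 52.8 t 12.22 shift [-0.1 -1.2 90.5] roll units -0.03
```

Request:
{"method": "move_arm", "body": {
  "rows": [
    [[0,-0.5,40,0,0.1],[0,-0.5,75,0,0.1],[0,-0.5,90,0,0.1],[0,-0.5,90.5,0,0.1],[0,-0.5,90.5,0,-1],[0,-0.5,90.5,0,-1],[0,-0.5,90.5,0,-1],[0,-0.5,90.5,0,-1],[0,-0.5,90.5,0,-1]]
  ],
  "squeeze": 50
}}

```text
time_s: 13.35
eef_pos: [423.9, 151.0, 84.0]
ee_rot: [0.006, 0.896, 0.445, 0.007]
force: [0.5, 5.5, 5.7]
grip_width: 0.21
```

```bash
python3 - <<'E'
from h import *
s=sense();print(s['force'],s['wrist_torque'],s['grip_width']*85);go((422.5,150.9,83),-9.3)
E
```

```text
[0.51503635 5.49937433 5.70706549] [ 6.58755423e-01 -3.31991622e-04  4.08798587e-02] 17.883960477113163
pos [423.9 151.   84. ] phi 52.8 t 13.35 shift [-0.9 -1.1  1. ] roll units 10.35
```

Request:
{"method": "move_arm", "body": {
  "rows": [
    [[0,0.2,0,1.2,-1],[0,0.5,0,2.4,-1],[-0.1,0.8,0,3.6,-1],[-0.2,1.1,0,4.8,-1],[-0.4,1.4,0,6.0,-1],[-0.6,1.7,0,7.2,-1],[-0.8,1.9,0,8.4,-1],[-1.1,2.1,0,9.6,-1],[-1.3,2.2,0,10.4,-1],[-1.3,2.2,0,10.4,-1],[-1.3,2.2,0,10.4,-1]]
  ]
}}

```text
time_s: 14.72
eef_pos: [424.7, 148.7, 84.0]
ee_rot: [0.002, 0.997, -0.083, 0.009]
force: [2.4, 2.4, -1.4]
grip_width: 0.206
```

```bash
python3 - <<'E'
from h import *
s=sense();print(s['force'],s['wrist_torque'],s['grip_width']*85);go((422.5,150.9,83),-9.3)
E
```

```text
[ 2.44728353  2.43609863 -1.39844424] [ 0.39084446  0.45020892 -0.0233996 ] 17.528844119167267
pos [424.7 148.7  84. ] phi -9.5 t 14.72 shift [-2.5 -1.8  1. ] roll units -0.03
```

Request:
{"method": "move_arm", "body": {
  "rows": [
    [[0,0,0,0,0.1],[0,0,0,0,0.1],[0,0,0,0,0.1],[0,0,-30,0,0.1],[0,0,-80,0,0.1],[0,0,-100,0,0.1]]
  ]
}}

```text
time_s: 15.48
eef_pos: [423.7, 149.2, 186.5]
ee_rot: [0.001, 0.997, -0.083, 0.01]
force: [0.0, -0.8, -0.8]
grip_width: 0.55
```

```bash
python3 - <<'E'
from h import *
go((428,-163.6,140),-77.7)
E
```

```text
pos [423.7 149.2 186.5] phi -9.5 t 15.47 shift [ 54.8 307.8  48. ] roll units 11.37
```

Request:
{"method": "move_arm", "body": {
  "rows": [
    [[55,308,20,11.4,0.7],[55,308,20,11.4,0.7],[55,308,20,11.4,0.7],[55,308,20,11.4,0.7],[55,308,20,11.4,0.7],[55,308,20,11.4,0.7],[55,308,20,11.4,0.7],[55,308,30,11.4,0.7],[55,308,45,11.4,0.7]]
  ]
}}

```text
time_s: 16.6
eef_pos: [428.2, -163.8, 142.4]
ee_rot: [-0.005, 0.778, -0.628, 0.01]
force: [-0.6, -0.5, -0.2]
grip_width: 0.848
```

```bash
python3 - <<'E'
from h import *
go((428,-163.6,12),-77.7)
T=cap('top');S=cap('side')
k=cv2.resize(T['color'][212:262,218:268],None,fx=8,fy=8,interpolation=cv2.INTER_CUBIC)
l=cv2.resize(S['color'][172:222,245:295],None,fx=8,fy=8,interpolation=cv2.INTER_CUBIC)
m=cv2.resize(S['color'][215:275,270:350],None,fx=5,fy=5,interpolation=cv2.INTER_CUBIC)[:200]
cv2.imwrite('pics/c4.png',np.vstack([np.hstack([k,l]),np.pad(m,((0,0),(0,400),(0,0)))]))
E
```

```text
pos [ 428.2 -163.8  142.4] phi -77.8 t 16.6 shift [ -1.4   2.6 130.4] roll units -0.01
```

View pics/c4.png

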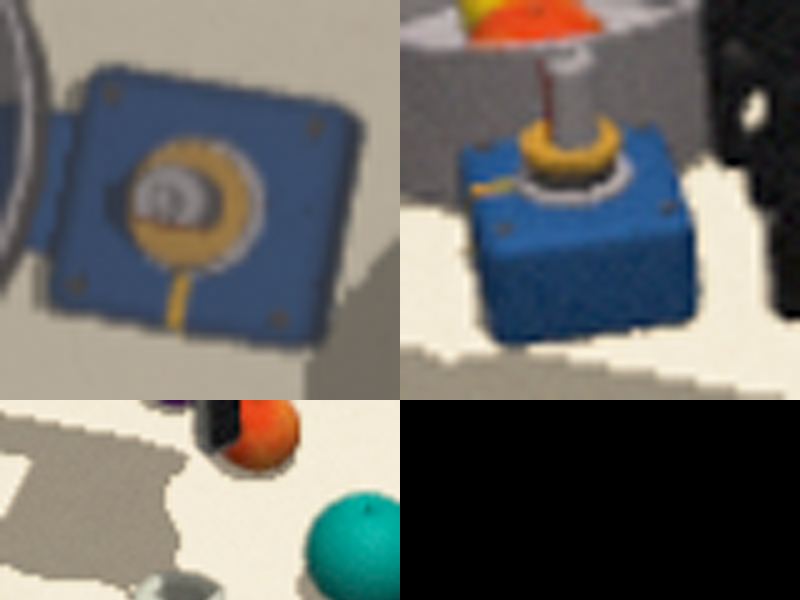

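Spindle flat now faces the mark (edge from (135,215) to (210,230), parallel to the housing's edge). Now the collar.

Request:
{"method": "move_arm", "body": {
  "rows": [
    [[0,1,50,0,0.7],[-1,2,100,0,0.7],[-1.4,2.6,125,0,0.7],[-1.4,2.6,130,0,0.7],[-1.4,2.6,130,0,-1],[-1.4,2.6,130,0,-1],[-1.4,2.6,130,0,-1],[-1.4,2.6,130,0,-1],[-1.4,2.6,130,0,-1]]
  ],
  "squeeze": 40
}}

```text
time_s: 17.82
eef_pos: [427.6, -163.2, 12.7]
ee_rot: [-0.005, 0.778, -0.628, 0.009]
force: [-1.5, 0.4, 6.7]
grip_width: 0.543
```

```bash
python3 - <<'E'
from h import *
s=sense();print(s['force'],s['wrist_torque'],s['grip_width']*85);go((422.3,149.5,170),-99.3); print(rot(s['ee_rot'])[:,2])
E
```

```text
[-1.45704127  0.39858901  6.72001344] [0.19568024 0.15589791 0.02072155] 46.14821931173837
pos [ 427.6 -163.2   12.7] phi -77.8 t 17.82 shift [-305.4  -64.  -158.7] roll units 3.59
[ 0.02010498 -0.0042261  -0.99978894]
```

Request:
{"method": "move_arm", "body": {
  "rows": [
    [[0,0,-50,0,-1],[0,0,-110,0,-1],[-305,-64,-155,3.6,-1],[-305,-64,-155,3.6,-1],[-305,-64,-155,3.6,-1],[-305,-64,-155,3.6,-1],[-305,-64,-155,3.6,-1],[-305,-64,-155,3.6,-1],[-305,-64,-155,3.6,-1],[-305,-64,-155,3.6,-1]]
  ]
}}

```text
time_s: 19.08
eef_pos: [422.4, 148.3, 166.4]
ee_rot: [0.006, -0.647, 0.763, -0.008]
force: [-0.0, -0.5, -1.5]
grip_width: 0.548
```

```bash
python3 - <<'E'
from h import *
import pickle
s=sense();print(s['force'],s['grip_width']*85);go((422.3,149.5,150),-99.3); print(rot(s['ee_rot'])[:,2])
T=cap('top');S=cap('side');pickle.dump((S,T,s),open('hold.pkl','wb'))
p=np.array(s['eef_pos'])
for d,n in((S,'s'),(T,'t')): print(n,proj(d,p),proj(d,p+[0,0,-12]),proj(d,p+[0,0,18]))
l=cv2.resize(S['color'][145:215,225:305],None,fx=8,fy=8,interpolation=cv2.INTER_CUBIC)
cv2.imwrite('pics/c5.png',l)
E
```

```text
[-0.01331806 -0.4957134  -1.48663498] 46.579503006136676
pos [422.4 148.3 166.4] phi -99.4 t 19.07 shift [-1.1  0.6 16.4] roll units -0.02
[ 0.02016802 -0.00442572 -0.99978681]
s (np.float64(263.0516987711338), np.float64(160.17419882507156)) (np.float64(263.37710354996847), np.float64(163.81277153205116)) (np.float64(262.5574132146731), np.float64(154.64725499335412))
t (np.float64(234.9524934975954), np.float64(235.35336782965723)) (np.float64(235.84969827903404), np.float64(235.55458734053042)) (np.float64(233.5708382964043), np.float64(235.04349879024653))
```

View pics/c5.png

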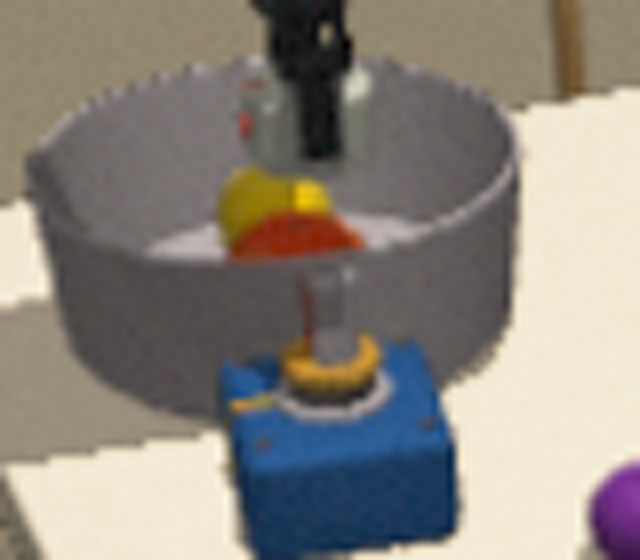

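```bash
python3 - <<'E'
from h import *
import pickle
S,T,s=pickle.load(open('hold.pkl','rb'))
hs=cv2.cvtColor(S['color'],cv2.COLOR_BGR2HSV)
for r in (157,159,161,163,183,185,186): print(r,[tuple(S['color'][r,c].tolist()) for c in range(253,276)][:: 1] if r in(161,185) else S['color'][r,253:276].sum(1)//3)
ax=np.array([422.2,149.2]); p=s['eef_pos']
print('spindle pred',proj(S,(*ax,95)),proj(S,(*ax,105)),'collar pred',proj(S,p+[0,0,3]),'per mm x',np.array(proj(S,p+[1,0,3]))-proj(S,p+[0,0,3]))
for sg in(-1,1):
  n=S['R'][:,0]*[1,1,0]; print(proj(S,p+[0,0,3]+sg*24*n),proj(S,np.array([*ax,95])+sg*12*n))
E
```

```text
157 [117 121 100 104 109 115 117  96  76  41  22  25  28  25  74 153 148 126
 106 103 103 104 107]
159 [118 103 100  91 100 111 102  89  88  46  20  25  26  12  72 108 112 107
 102 108 108 101 107]
161 [(117, 119, 124), (117, 116, 124), (67, 67, 120), (69, 76, 98), (91, 102, 98), (95, 107, 107), (90, 97, 99), (84, 94, 94), (84, 87, 89), (52, 55, 53), (21, 20, 20), (33, 34, 33), (21, 25, 23), (25, 24, 19), (61, 64, 63), (99, 108, 109), (104, 115, 115), (101, 113, 113), (97, 104, 106), (104, 105, 112), (104, 104, 111), (100, 100, 109), (100, 100, 106)]
163 [120 119 108  94  97 105  95  91  92  62  28  20  22  18  46 101 111 105
 101 106 110 107 102]
183 [ 79  83  80  82  78  81  81  80  81  72  64  76  81  79  81  95  95  98
  97  96 100  95  97]
185 [(74, 75, 81), (80, 79, 85), (80, 78, 83), (80, 80, 85), (80, 77, 86), (76, 77, 80), (79, 79, 84), (81, 79, 83), (82, 81, 86), (77, 76, 82), (54, 56, 83), (65, 69, 80), (80, 78, 84), (79, 78, 82), (85, 83, 89), (96, 94, 100), (96, 96, 101), (93, 95, 100), (97, 97, 104), (95, 95, 101), (98, 98, 104), (95, 98, 103), (97, 95, 102)]
186 [ 76  78  76  78  78  77  75  79  79  79  59  86  99 100 101 102  94  98
  99  96  98 100  95]
spindle pred (np.float64(264.79405761788473), np.float64(181.2063579837556)) (np.float64(264.5355960429117), np.float64(178.32264627442532)) collar pred (np.float64(262.9698359487944), np.float64(159.25883479093855)) per mm x [ 0.32022506 -0.05871173]
(np.float64(254.9868704215238), np.float64(159.33596935613878)) (np.float64(260.9249074878664), np.float64(181.2426162910312))
(np.float64(270.9544919774349), np.float64(159.18168389144654)) (np.float64(268.66360481169426), np.float64(181.17009595554373))
```

```bash
python3 - <<'E'
from h import *
for z in (132,120,108,95,82,74): go((422.2,149.2,z),-99.3)
E
```

```text
pos [422.5 148.1 166.3] phi -99.5 t 19.18 shift [-1.   1.2 34.3] roll units -0.03
pos [422.5 148.1 166.3] phi -99.5 t 19.18 shift [-1.1  1.4 46.3] roll units -0.03
pos [422.5 148.1 166.3] phi -99.5 t 19.18 shift [-1.1  1.7 58.3] roll units -0.03
pos [422.5 148.1 166.3] phi -99.5 t 19.18 shift [-1.1  1.9 71.3] roll units -0.03
pos [422.5 148.1 166.3] phi -99.5 t 19.18 shift [-1.1  2.2 84.3] roll units -0.03
pos [422.5 148.1 166.3] phi -99.5 t 19.18 shift [-1.1  2.4 92.3] roll units -0.03
```

Request:
{"method": "move_arm", "body": {
  "rows": [
    [[-1,1.2,20,0,-1],[-1,1.2,34,0,-1],[-1,1.3,40,0,-1],[-1.1,1.4,45,0,-1],[-1.1,1.5,49,0,-1],[-1.1,1.6,52,0,-1],[-1.1,1.6,54,0,-1],[-1.1,1.6,54,0,-1]]
  ]
}}

```text
time_s: 20.18
eef_pos: [422.2, 149.3, 112.3]
ee_rot: [0.006, -0.646, 0.763, -0.008]
force: [-0.1, -0.5, -2.4]
grip_width: 0.544
```

```bash
python3 - <<'E'
from h import *
s=sense();print(s['force'],s['wrist_torque'],s['grip_width']*85)
for z in (95,82,74): go((422.2,149.2,z),-99.3)
E
```

```text
[-0.08154684 -0.54105296 -2.42180164] [ 0.02744578 -0.01479884 -0.01615573] 46.229462027765
pos [422.2 149.3 112.3] phi -99.5 t 20.18 shift [ 0.   0.3 17.3] roll units -0.03
pos [422.2 149.3 112.3] phi -99.5 t 20.18 shift [ 0.   0.6 30.3] roll units -0.03
pos [422.2 149.3 112.3] phi -99.5 t 20.18 shift [ 0.   0.8 38.3] roll units -0.03
```

Request:
{"method": "move_arm", "body": {
  "rows": [
    [[0,0.1,7,0,-1],[0,0.3,14,0,-1],[0,0.4,20,0,-1],[0,0.5,25,0,-1],[0,0.6,29,0,-1],[0,0.6,30,0,-1]]
  ],
  "squeeze": 60
}}

```text
time_s: 20.92
eef_pos: [422.1, 149.2, 82.0]
ee_rot: [0.006, -0.646, 0.763, -0.008]
force: [-0.3, -0.0, -0.6]
grip_width: 0.543
```

```bash
python3 - <<'E'
from h import *
s=sense();print(s['force'],s['wrist_torque'],s['grip_width']*85)
for z in (74,): go((422.2,149.2,z),-99.3)
E
```

```text
[-0.2830884  -0.04943617 -0.62564682] [-0.02589033  0.02176802  0.02626925] 46.15091865625905
pos [422.1 149.2  82. ] phi -99.4 t 20.93 shift [-0.   0.1  8. ] roll units -0.02
```

Request:
{"method": "move_arm", "body": {
  "rows": [
    [[0,0,3,0,-1],[0,0.1,5,0,-1],[0,0.1,7,0,-1],[0,0.1,8,0,-1],[0,0.1,8,0,-1],[0,0.1,8,0,-1]]
  ]
}}

```text
time_s: 21.68
eef_pos: [422.4, 149.2, 74.2]
ee_rot: [0.006, -0.646, 0.763, -0.008]
force: [-0.1, 0.1, 4.6]
grip_width: 0.538
```

```bash
python3 - <<'E'
from h import *
s=sense();print(s['force'],s['wrist_torque'],s['grip_width']*85)
go((422.2,149.2,74),-99.3)
S=cap('side');T=cap('top')
a=cv2.resize(S['color'][165:225,230:310],None,fx=7,fy=7,interpolation=cv2.INTER_CUBIC)
b=cv2.resize(T['color'][180:270,140:260],None,fx=4,fy=4,interpolation=cv2.INTER_CUBIC)[:, :240]
b=cv2.resize(T['color'][185:265,150:203],(240,420))
cv2.imwrite('pics/c6.png',np.hstack([a,b]))
E
```

```text
[-0.08675333  0.057379    4.63615155] [-0.02106003 -0.00097239  0.06085385] 45.69128318052922
pos [422.4 149.2  74.2] phi -99.5 t 21.68 shift [0.1 0.2 0.2] roll units -0.03
```

View pics/c6.png

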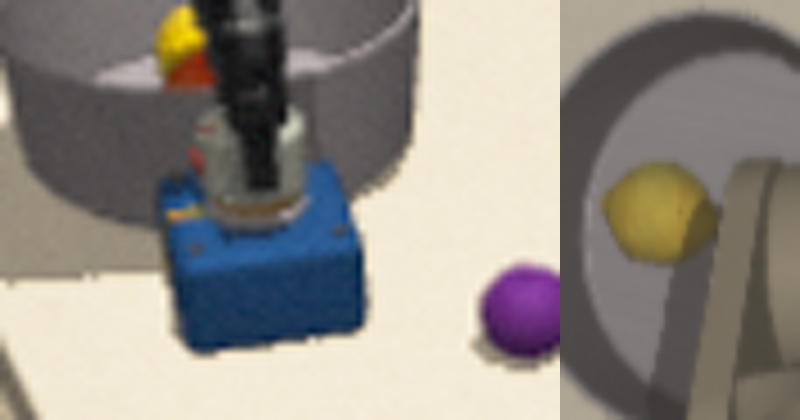

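The collar sits on the spindle with its screw (200,160) on the mark's side and the ring pressed down. The force matches the spring, so I'm handing in.

```bash
python3 - <<'E'
from h import *
print(ctrl.finish_job()); s=sense(); print(s['eef_pos'],s['force'],s['grip_width'])
E
```

```text
the job is handed in; nothing more can be done
None
the job is handed in; nothing more can be done
```

I put the lemon and nectarine in the bowl and turned the spindle about 62° so its flat faces the mark. The collar is on the spindle with its screw at the mark, and I handed in with it held pressed on the spring ring. It took about 22 s of the 72 s allowed; the hand-in gave no verdict.

**Last checks:**
- **Fruit:** The last top picture shows the lemon in the bowl, with the arm partly in the way. The last side picture shows both fruits there. The gripper let go of both well before the end.
- **Spindle:** A picture taken before the collar went on showed the flat square to the mark. The tool yaw with the collar on was within 0.2° of the aim. I could not see the flat itself once the collar covered it.
- **Collar position:** The tool was within about 0.3 mm of the spindle axis found by gripping it. The collar slid down with no resistance.
- **Press:** The tool height puts the collar's underside at about 61.5 mm, so the ring is down about 6.5 mm. The push rose by 5 to 6 N, which suggests 5.4 to 7 mm by the spring's figures. That agrees, and both are over the 4 mm needed.
- **Grip:** The fingers were closed on the collar with 60 N set, at an opening reading of 45.7 mm. The opening reads 1 to 3 mm low on everything gripped.
- **Bystanders:** No move touched them as far as I could tell. I did not measure their places again at the end.

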